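# Sort the serviced key-machine parts into their trays

### The arm

A 6-joint arm with a two-finger parallel gripper is mounted at the origin on the work surface. World frame = base frame: x ahead of the robot, y to its left, z up, the work surface at z = 0. Lengths are in m, angles in degrees, forces in N, time in s.
With the tool pointing down it reaches from about 0.35 to 0.875 m from the base axis. Payload 4.2 kg.
Tool frame: the origin (TCP) lies midway between the tips of the shut fingers; the grasp point (between the pads) lies 19 mm behind it; z points along the fingers, y is the line along which they close (so a half turn about z gives the same grasp; the last joint's range is limited). The gripper opens to 87 mm and grips with 3 to 60 N. Pads are 19 mm wide; open, the fingers measure 117 mm over their backs; the gripper's body (75 mm by 190 mm) begins 51 mm behind the grasp point.
Start: joints at [-55.199, 22.042, 0.453, 0, -68.411, -14.817], TCP at [0.214, -0.587, 0.223] pointing down, gripper open.
Joint ranges: [-179.83, 179.83], [-69.29, 118.12], [-61.27, 80.66], [-181.25, 117.63], [-171.15, -9.14], [-177.46, 177.46]. Speed limits (degrees/s): [159.86, 159.86, 180, 180, 180, 180].

### API

Orientations are given as a 3x3 rotation matrix whose columns are the frame's x, y, z axes.
In Python, from station import sense, capture, finish_job, silhouettes, landmark_of gives the robot as it stands.
- The arm moves only by the tool step_arm, never from a script. Its arguments are lists of equal length, an entry for each row: "linear": the shift along the tool's x, y, z in mm, a list of three; "delta_rot": the turn, a rotation vector about the tool's x, y, z in rad, a list of three; "grip": the finger opening in mm, from 0 to 87. A call has 1 to 10 rows; each row shifts and turns the commanded pose from where the row before left it, along the tool's axes as they then stand; what a row does not reach is not made up. A row lasts 1/8 s, in which the tool goes at most 62.5 mm and 10.7 degrees, less where a joint would pass 70% of its speed; a pose out of reach is approached as far as the arm can. A call with a gripper value outside its range is refused whole. The fingers move at their own pace and stop on an object; the grip force is fixed at half the most. Time passes only in rows, so rows that do not move let the fingers close. It gives the time, the measured TCP pose, the force, the opening and the grip force at its end, in the units of the state.
- sense(): the state, without advancing time (a new reading comes with each control period).
- capture(name): name is "scene" or "top" or "wrist"; returns a dict with "img" (400x640x3 uint8, red, green, blue), "fx", "fy", "cx", "cy" (pixels), "k1" (the pictures are not rectified: a ray, as slopes to the right and down, at radius r is drawn at 1 + k1 r^2 times it, then the intrinsics apply), "world_to_cam" (4x4, takes a point from world to camera coordinates); the wrist camera has in their place "mount" (4x4, takes a point from camera to tool coordinates, whose origin is the TCP and whose axes are the flange's). Camera axes: x right, y up, looking along -z (the intrinsics and any distortion apply to the point x, -y, -z); pixel columns grow to the right and rows downward; lengths in m; the calibration is good to about 2 mm. A picture is of the moment at which its call begins: read the wrist's pose just before it. There is no depth.
- finish_job(): hands the job in; it is judged then, once.
Trained networks look in the newest picture that a camera, given by its name, has taken for a name from the list of things; names that differ only in an ending like _2 or _b are one class to them, and where a whole thing is asked for, a point or a joint stands for the part that bears it (a point fixed in the world has none). Each returns a list of dicts, best first, with "score" (0 to 1); they miss things now and then, are a little off and sometimes report something else, mostly with a low value. They report only what shows in the picture. A call takes as long as a camera call. They do not tell look-alikes from the thing itself.
- silhouettes(camera, label): "mask" (400x640 bool, what is visible of it) and "point" ([column, row] in pixels, amid what is visible of it).
- landmark_of(camera, label): "point" ([column, row] in pixels: a listed point, or the origin of a listed thing).
The state is a dict: "time_s": time; "joints": joint angles; "joint_velocities": joint speeds; "effort": joint torques, N m; "tcp_pos": TCP position; "ee_rot": TCP orientation; "wrist_force": force on the tool from outside, world axes, zero at the start; "moment": the same for the moment, N m; "gripper_width": opening from 0.0 (shut) to 1.0 (fully open); "gripper_force": force on a finger pad.
Only numpy, scipy, OpenCV 4.12 (cv2) and the standard library are available. Lean on these libraries where they do the work, as an engineer would, in place of code of your own. Each camera call takes 0.05 s, during which the arm holds its last target. There are 200 camera calls.

### The job

Sort the five loose key-machine parts: put the hexagonal nut, the cutter wheel and both clamping knobs each into the bay of the tray that has a part of its kind screwed to the ledge behind it, and draw the spindle straight up out of its sleeve and set it upright in the round pot, collar on the rim. In the trays the nut lies flat, the cutter flat with its hub up, and the knobs stand on their grips side by side, nothing stacked or leaning; leave everything released and at rest.

Things in the scene. Friction and masses are not known exactly. Their poses are not given: they have to be found in the camera images.
- nut_center (a point): Loose brass hexagonal nut, 36 mm across flats, 24 mm high, with a hole of about 20 mm, lying flat on the bench. Point: its centre, 12 mm above its underside; own x is square to a pair of flats (other pairs every 60 degrees), z up. About 90 g.
- cutter_center (a point): Loose steel cutter wheel lying flat, hub up: toothed disc of 64 mm diameter (67 over the teeth), 6 mm thick, with a round hub of 26 mm diameter rising from it to 30 mm above the underside. Take it by the hub, fingertips above the disc. Point: on the axis, 15 mm above the underside; z up. About 160 g.
- knob_a_center (a point): Clamping knob, one of two alike, standing on its black grip: grip 30 mm (own x) by 46 mm (own y) by 30 mm high with ribs, on top of it a steel collar of 20 mm diameter and a steel shank of 14 mm diameter up to 54 mm. Take it by the grip across the 30 mm. Point: half-way up, 27 mm above the underside; z up. About 80 g.
- knob_b_center (a point): Clamping knob, the other of two alike, standing on its black grip: grip 30 mm (own x) by 46 mm (own y) by 30 mm high with ribs, on top of it a steel collar of 20 mm diameter and a steel shank of 14 mm diameter up to 54 mm. Take it by the grip across the 30 mm. Point: half-way up, 27 mm above the underside; z up. About 80 g.
- spindle_center (a point): Loose steel spindle, upright in the sleeve, 84 mm long: shaft 18 mm in diameter, 42 mm long; above it a collar 56 mm in diameter, 8 mm thick, resting on the sleeve's top; above that a round nose 22 mm in diameter, 34 mm long, to grip. Point: on the axis, 42 mm above the shaft's end, at the collar's underside (collar 0 to +8 mm, nose +8 to +42 mm from it); z up. About 250 g.
- sleeve: Fixed grey block, 75 by 75 by 50 mm high, with an upright through bore of 19 mm diameter at its centre holding the spindle's 18 mm shaft to 42 mm depth. Origin: underside centre on the bench, on the bore's axis; z up. The spindle lifts out straight up after 42 mm.
- nut_tray: Fixed aluminium tray with a hexagonal nut screwed to a ledge behind it. Origin: underside centre of the bay, on the bench; z up, +x to the ledge, away from the robot. Bay inside 115 (x) by 140 mm (y), floor 5 mm and wall tops 28 mm above the bench, walls 5 mm thick. Ledge from x = 62 to 132 mm, 6 mm high, the fixed specimen at x = 97 mm.
- cutter_tray: Fixed aluminium tray with a cutter wheel screwed to a ledge behind it. Origin: underside centre of the bay, on the bench; z up, +x to the ledge, away from the robot. Bay inside 115 (x) by 140 mm (y), floor 5 mm and wall tops 28 mm above the bench, walls 5 mm thick. Ledge from x = 62 to 132 mm, 6 mm high, the fixed specimen at x = 97 mm.
- knob_tray: Fixed aluminium tray with one clamping knob screwed to a ledge behind it. Origin: underside centre of the bay, on the bench; z up, +x to the ledge, away from the robot. Bay inside 115 (x) by 140 mm (y), floor 5 mm and wall tops 28 mm above the bench, walls 5 mm thick. Ledge from x = 62 to 132 mm, 6 mm high, the fixed specimen at x = 97 mm. Takes both knobs, side by side along y.
- spindle_pot: Fixed round dark steel pot on a 110 mm square aluminium plate, 54 mm outside diameter, open at the top, bore 36 mm, rim 52 mm above the bench, inner floor 7 mm above the bench. Origin: underside centre on the bench, on the bore's axis; z up. The spindle's shaft goes loosely in and its collar rests on the rim.
Not all that is in view belongs to the job. What is shaped like the nut_tray but orange is not meant.

How it is judged:
By the outcome, as a careful person would: the job done as asked, in the order asked, and still so for the second after the job is handed in, with the robot touching nothing.
It also fails if it takes over 144 s, if anything falls off the work surface, if the arm or the gripper's body presses on something with over 40 N, if the wrist force passes 120 N, or if a joint passes its speed limit or range.

## Working session

There is one attempt and no reset: what is moved stays moved. The work goes in short steps, Python scripts to look and compute and a tool call to move; the robot and the scene stay as the last step left them, time stands still between calls to the robot, and variables do not carry over. Pictures are saved under pics/ and viewed, at most 14 in all, crops included, and the job is handed in when it is done.

Besides the shell and the picture viewer there is one more tool, called as name(argument=value, ...) on one line, values as JSON. step_arm: Moves the arm, as the interface text tells. Its arguments: {"type":"object","properties":{"linear":{"type":"array"},"delta_rot":{"type":"array"},"grip":{"type":"array"}},"required":["linear","delta_rot","grip"]}

```bash
mkdir -p pics
cat > h.py <<'E'
import numpy as np, cv2
from station import sense, capture, finish_job, silhouettes, landmark_of
def W2C(c, s=None):
    if 'world_to_cam' in c: return np.array(c['world_to_cam'])
    T=np.eye(4); T[:3,:3]=s['ee_rot']; T[:3,3]=s['tcp_pos']
    return np.linalg.inv(T@np.array(c['mount']))
def ray(c,M,p):
    d=np.array([(p[0]-c['cx'])/c['fx'],(p[1]-c['cy'])/c['fy']]); u=d.copy()
    for _ in range(20): u=d/(1+c['k1']*(u@u))
    R=M[:3,:3]; o=-R.T@M[:3,3]
    return o, R.T@np.array([u[0],-u[1],-1.])
def atz(c,M,p,z):
    o,v=ray(c,M,p); return o+v*(z-o[2])/v[2]
def proj(c,M,P):
    q=M[:3,:3]@np.array(P)+M[:3,3]; u=np.array([q[0],-q[1]])/-q[2]
    u=u*(1+c['k1']*(u@u)); return np.array([u[0]*c['fx']+c['cx'],u[1]*c['fy']+c['cy']])
def save(c,n,crop=None,k=1):
    im=c['img'][:,:,::-1]
    if crop: im=im[crop[1]:crop[3],crop[0]:crop[2]]
    cv2.imwrite('pics/'+n,cv2.resize(im,None,fx=k,fy=k,interpolation=cv2.INTER_CUBIC))
E
python3 - <<'E'
from h import *
np.set_printoptions(precision=3,suppress=True)
Z=dict(nut_center=.012,cutter_center=.015,knob_a_center=.027,spindle_center=.05,sleeve=0,nut_tray=0,cutter_tray=0,knob_tray=0,spindle_pot=0)
print(sense())
for n in ('top','scene'):
    c=capture(n); save(c,n+'.png'); M=W2C(c); print(n,c['fx'],-M[:3,:3].T@M[:3,3])
    for l,z in Z.items():
        for d in landmark_of(n,l)[:6]:
            print(l,round(d['score'],2),np.array(d['point']).round(1),atz(c,M,d['point'],z))
E
```

```text
{'time_s': 0.0, 'joints': array([-55.2  ,  22.09 ,   0.38 ,  -0.03 , -68.409, -14.815]), 'joint_velocities': array([ 0.018,  0.004, -0.041,  0.017, -0.035, -0.045]), 'effort': array([ -0.   , -39.067,  18.74 ,   4.22 ,   0.011,  -0.   ]), 'tcp_pos': array([ 0.213, -0.587,  0.221]), 'ee_rot': array([[-0.94 , -0.342, -0.001],
       [-0.342,  0.94 ,  0.002],
       [ 0.   ,  0.002, -1.   ]]), 'wrist_force': array([-0.177,  0.074, -0.112]), 'moment': array([-0.039, -0.003, -0.015]), 'gripper_force': 0.0, 'gripper_width': 0.9989231132389366}
top 482.4203263744815 [ 0.182 -0.109  1.307]
nut_center 0.64 [162.7 189. ] [0.451 0.29  0.012]
cutter_center 0.77 [379.5 204.9] [ 0.427 -0.305  0.015]
knob_a_center 0.68 [208.5 196.5] [0.431 0.16  0.027]
spindle_center 0.58 [314.8 192.9] [ 0.447 -0.126  0.05 ]
sleeve 0.7 [319.7 198.7] [ 0.442 -0.141  0.   ]
nut_tray 0.77 [311.  140.6] [ 0.608 -0.111  0.   ]
cutter_tray 0.63 [159.1 135.3] [0.608 0.319 0.   ]
cutter_tray 0.25 [320.  193.2] [ 0.457 -0.141  0.   ]
knob_tray 0.67 [237.3 140.2] [0.602 0.097 0.   ]
knob_tray 0.24 [163.4 188.1] [0.456 0.292 0.   ]
spindle_pot 0.63 [378.8 144. ] [ 0.606 -0.304  0.   ]
scene 497.76167181996175 [1.004 0.626 1.193]
nut_center 0.62 [411.6 321.7] [0.447 0.286 0.012]
cutter_center 0.65 [287.8 185.5] [ 0.437 -0.297  0.015]
knob_a_center 0.68 [384.7 283.5] [0.434 0.165 0.027]
spindle_center 0.53 [314.2 210.6] [ 0.448 -0.139  0.05 ]
sleeve 0.86 [315.  219.5] [ 0.442 -0.143  0.   ]
sleeve 0.29 [315.5 208.6] [ 0.415 -0.177  0.   ]
nut_tray 0.7 [276.7 251.2] [ 0.602 -0.113  0.   ]
nut_tray 0.59 [286.  125.5] [ 0.269 -0.556  0.   ]
cutter_tray 0.88 [376.  365.8] [0.594 0.317 0.   ]
spindle_pot 0.87 [241.4 210.7] [ 0.606 -0.307  0.   ]
```

View pics/top.png

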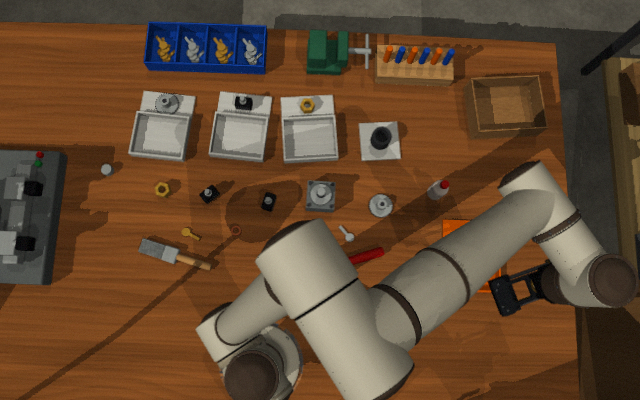

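View pics/scene.png

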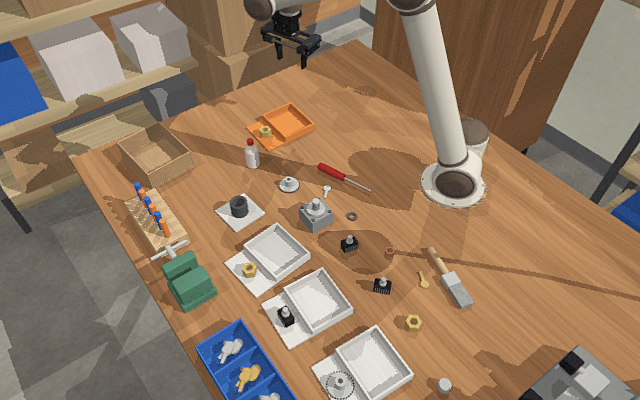

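Top view: nut (162,189), knobs (209,194) and (268,201), spindle in its sleeve (320,194), cutter (380,205) and pot (380,139). The trays are cutter (160,135), knob (240,137) and nut (310,140). The lookalikes are the screwed specimens at (167,103), (243,102) and (307,105), the orange tray at (470,240), the yellow key at (190,233), the small rings at (236,230), and the grey cylinder at (106,170).

```bash
cat >> h.py <<'E'
from scipy.spatial.transform import Rotation as Ro
def down(a):  # tool pointing down, y axis at world angle a (deg)
    a=np.radians(a); y=np.array([np.cos(a),np.sin(a),0]); z=np.array([0,0,-1.]); return np.c_[np.cross(y,z),y,z]
def plan(P,a,n,s=None,start=None):
    s=s or sense(); R=np.array(s['ee_rot']) if start is None else start[1]; p=np.array(s['tcp_pos']) if start is None else start[0]
    best=min((a,a+180),key=lambda q:np.linalg.norm((Ro.from_matrix(R).inv()*Ro.from_matrix(down(q))).as_rotvec()))
    rv=(Ro.from_matrix(R).inv()*Ro.from_matrix(down(best))).as_rotvec()
    print('total rot',rv.round(3),'dist',np.linalg.norm(P-p).round(3))
    L=[];D=(np.array(P)-p)/n
    for i in range(n):
        L.append((R.T@D*1000).round(1).tolist()); R=R@Ro.from_rotvec(rv/n).as_matrix()
    print('linear',L); print('rot',(rv/n).round(4).tolist())
    return best
E
python3 - <<'E'
from h import *
np.set_printoptions(precision=3,suppress=True)
c=capture('wrist'); print(c['mount'],c['fx'],c['cx'],c['cy'],c['k1'])
plan(np.array([.38,.0,.40]),90,10)
E
```

```text
[[-0.001  0.97   0.244  0.066]
 [ 1.     0.001  0.    -0.   ]
 [ 0.     0.244 -0.97  -0.163]
 [ 0.     0.     0.     1.   ]] 316.4018903606754 317.2417819083608 202.61252273015089 0.005239324128620957
total rot [ 0.    -0.     0.349] dist 0.636
linear [[-35.7, 49.5, -17.7], [-34.0, 50.7, -17.7], [-32.2, 51.9, -17.7], [-30.3, 53.0, -17.7], [-28.5, 54.0, -17.7], [-26.6, 55.0, -17.7], [-24.6, 55.8, -17.7], [-22.7, 56.7, -17.7], [-20.7, 57.4, -17.7], [-18.7, 58.1, -17.7]]
rot [0.0, -0.0, 0.0349]
```

step_arm(linear=[[-35.7, 49.5, -17.7], [-34, 50.7, -17.7], [-32.2, 51.9, -17.7], [-30.3, 53, -17.7], [-28.5, 54, -17.7], [-26.6, 55, -17.7], [-24.6, 55.8, -17.7], [-22.7, 56.7, -17.7], [-20.7, 57.4, -17.7], [-18.7, 58.1, -17.7]], delta_rot=[[0, 0, 0.0349], [0, 0, 0.0349], [0, 0, 0.0349], [0, 0, 0.0349], [0, 0, 0.0349], [0, 0, 0.0349], [0, 0, 0.0349], [0, 0, 0.0349], [0, 0, 0.0349], [0, 0, 0.0349]], grip=[87, 87, 87, 87, 87, 87, 87, 87, 87, 87])

```text
time_s: 2.3
tcp_pos: [0.3772, -0.0079, 0.3978]
ee_rot: [[-1.0, 0.001, 0.002], [0.001, 1.0, 0.001], [-0.002, 0.001, -1.0]]
wrist_force: [0.6, 0.7, -0.6]
gripper_width: 1.0
gripper_force: 0.0
```

step_arm(linear=[[0, 0, 0], [0, 0, 0]], delta_rot=[[0, 0, 0], [0, 0, 0]], grip=[87, 87])

```text
time_s: 2.55
tcp_pos: [0.377, -0.0098, 0.3964]
ee_rot: [[-1.0, -0.001, -0.001], [-0.001, 1.0, -0.0], [0.001, -0.0, -1.0]]
wrist_force: [0.7, 0.7, -0.6]
gripper_width: 0.999
gripper_force: 0.0
```

Run:
```python
from h import *
np.set_printoptions(precision=3,suppress=True)
s=sense();print(s['tcp_pos'],s['ee_rot'],s['joints'])
c=capture('wrist'); save(c,'w1.png'); M=W2C(c,s)
Z=dict(nut_center=.012,cutter_center=.015,knob_a_center=.027,spindle_center=.05,sleeve=0,nut_tray=0,cutter_tray=0,knob_tray=0,spindle_pot=0)
for l,z in Z.items():
    for d in landmark_of('wrist',l)[:6]:
        print(l,round(d['score'],2),np.array(d['point']).round(1),atz(c,M,d['point'],z))
```

```text
[ 0.377 -0.01   0.396] [[-1.    -0.001 -0.001]
 [-0.001  1.    -0.   ]
 [ 0.001 -0.    -1.   ]] [  23.581   -8.105  -10.415   -0.003  -87.725 -113.527]
nut_center 0.57 [487.7 204.1] [0.451 0.294 0.012]
cutter_center 0.9 [146.5 190.4] [ 0.426 -0.309  0.015]
knob_a_center 0.89 [416.7 205.2] [0.45  0.163 0.027]
knob_a_center 0.37 [484.2 200.2] [0.441 0.279 0.027]
spindle_center 0.71 [238.9 203.5] [ 0.441 -0.14   0.05 ]
sleeve 0.94 [243.9 200.5] [ 0.448 -0.143  0.   ]
nut_tray 0.72 [266.9 282. ] [ 0.611 -0.108  0.   ]
knob_tray 0.82 [369.1 279.4] [0.605 0.091 0.   ]
```

View pics/w1.png

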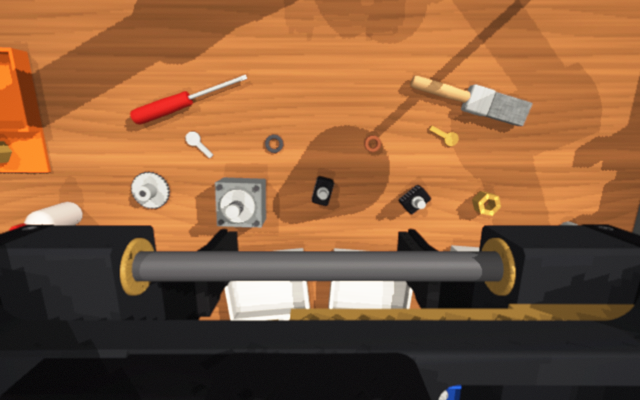

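The upside-down wrist view shows the nut (488,204), knobs (323,190) and (416,199), spindle/sleeve (240,203), cutter (150,190), and two tray bays below, all matching the top view. Next I move in over the nut and knob.

Run:
```python
from h import *
np.set_printoptions(precision=3,suppress=True)
c=capture('top'); M=W2C(c)
for l in ('nut_tray','cutter_tray','knob_tray'):
    for d in silhouettes('top',l)[:1]:
        ys,xs=np.nonzero(d['mask']); print(l,d['score'],len(xs),xs.min(),xs.max(),ys.min(),ys.max())
        cs=[k for k in cv2.findContours(d['mask'].astype(np.uint8),0,2)[0] if len(k)>10]
        q=np.array([atz(c,M,p[0],.02)[:2]*1000 for k in cs for p in k],np.float32)
        print(cv2.minAreaRect(q))
for l,z in (('knob_a_center',.015),('nut_center',.024)):
    for d in silhouettes('top',l)[:3]:
        print(l,d['score'],d['point'],atz(c,M,d['point'],z))
plan(np.array([.41,.24,.22]),90,6)
```

```text
nut_tray 0.77 4030 442 501 219 292
((297.1754150390625, -555.7157592773438), (193.81451416015625, 160.8197479248047), 0.2675837576389313)
cutter_tray 0.69 2190 130 195 91 141
((651.9307861328125, 306.5728759765625), (160.8774871826172, 153.65432739257812), 85.27936553955078)
knob_tray 0.75 344 243 270 94 127
((700.9077758789062, 27.420024871826172), (119.09259796142578, 59.4578742980957), 37.10238265991211)
total rot [-0. -0. -0.] dist 0.308
linear [[-5.4, 41.6, 29.4], [-5.4, 41.6, 29.4], [-5.4, 41.6, 29.4], [-5.4, 41.6, 29.4], [-5.4, 41.6, 29.4], [-5.4, 41.6, 29.4]]
rot [-0.0, -0.0, -0.0]
```

step_arm(linear=[[-5.4, 41.6, 29.4], [-5.4, 41.6, 29.4], [-5.4, 41.6, 29.4], [-5.4, 41.6, 29.4], [-5.4, 41.6, 29.4], [-5.4, 41.6, 29.4], [0, 0, 0], [0, 0, 0]], delta_rot=[[0, 0, 0], [0, 0, 0], [0, 0, 0], [0, 0, 0], [0, 0, 0], [0, 0, 0], [0, 0, 0], [0, 0, 0]], grip=[60, 60, 60, 60, 60, 60, 60, 60])

```text
time_s: 4.35
tcp_pos: [0.4099, 0.2398, 0.2203]
ee_rot: [[-1.0, -0.0, 0.0], [-0.0, 1.0, -0.0], [-0.0, -0.0, -1.0]]
wrist_force: [0.1, -0.4, 0.9]
gripper_width: 0.692
gripper_force: 0.0
```

```bash
python3 - <<'E'
from h import *
np.set_printoptions(precision=3,suppress=True)
s=sense();print(s['tcp_pos'],s['ee_rot'],s['joints'])
c=capture('wrist'); save(c,'w2.png'); M=W2C(c,s)
for l,z in (('nut_center',.012),('knob_a_center',.027)):
    for d in landmark_of('wrist',l)[:6]:
        print(l,round(d['score'],2),np.array(d['point']).round(1),atz(c,M,d['point'],z))
    for d in silhouettes('wrist',l)[:2]:
        k=max(cv2.findContours(d['mask'].astype(np.uint8),0,2)[0],key=len)
        q=np.array([atz(c,M,p[0],.024)[:2]*1000 for p in k],np.float32)
        print('sil',round(d['score'],2),d['point'],cv2.minAreaRect(q),atz(c,M,d['point'],.024))
E
python3 - <<'E'
import cv2
a=cv2.imread('pics/w2.png')[60:330,180:640]
b=cv2.imread('pics/top.png')[80:170,120:420]
a=cv2.resize(a,(800,300)) if 0 else cv2.resize(a,(511,300),interpolation=2)
b=cv2.resize(b,(800,240),interpolation=2)
import numpy as np
o=np.zeros((540,800,3),np.uint8);o[:300,:511]=a;o[300:]=b;cv2.imwrite('pics/m.png',o)
E
```

```text
[0.41 0.24 0.22] [[-1. -0.  0.]
 [-0.  1. -0.]
 [-0. -0. -1.]] [  50.009    7.395  -19.996    0.022  -62.627 -139.997]
nut_center 0.84 [356.8 212.2] [0.449 0.288 0.012]
sil 0.94 [363.2, 214.2] ((445.6316833496094, 289.1373291015625), (45.945194244384766, 35.75618362426758), 18.77847671508789) [0.449 0.294 0.024]
knob_a_center 0.56 [250.5 212. ] [0.445 0.162 0.027]
sil 0.8 [252.2, 209.1] ((439.7051086425781, 163.3394317626953), (32.008506774902344, 51.23774337768555), 41.71595764160156) [0.442 0.163 0.024]
```

View pics/m.png

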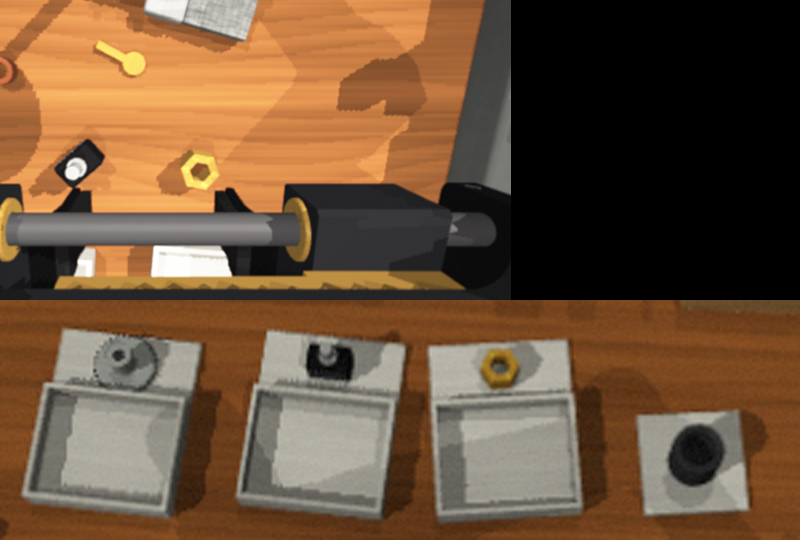

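Run:
```python
from h import *
np.set_printoptions(precision=4,suppress=True)
c=capture('top'); M=W2C(c)
for n,q in dict(cut=[(48,383),(190,390),(170,514),(24,497)],knob=[(256,385),(398,392),(384,516),(238,498)],nut=[(431,397),(575,395),(580,513),(436,519)]).items():
    w=np.array([atz(c,M,(120+x/2.667,80+(y-300)/2.667),.028)[:2] for x,y in q])
    d=[w[0]-w[1],w[3]-w[2],w[0]-w[3],w[1]-w[2]]
    print(n,w.mean(0),[np.linalg.norm(e).round(3) for e in d],[np.degrees(np.arctan2(e[1],e[0])).round(1) for e in d])
best=plan(np.array([.449,.290,.11]),108.8,4)
p2=np.array([.449,.290,.11]);print(best)
```

```text
cut [0.6011 0.3061] [np.float64(0.15), np.float64(0.153), np.float64(0.125), np.float64(0.135)] [np.float64(89.1), np.float64(85.2), np.float64(-5.2), np.float64(-3.8)]
knob [0.6073 0.087 ] [np.float64(0.149), np.float64(0.152), np.float64(0.124), np.float64(0.135)] [np.float64(89.3), np.float64(84.9), np.float64(-4.3), np.float64(-3.1)]
nut [ 0.606  -0.1069] [np.float64(0.151), np.float64(0.148), np.float64(0.133), np.float64(0.129)] [np.float64(93.2), np.float64(94.7), np.float64(4.9), np.float64(3.7)]
total rot [ 0.001  0.001 -0.329] dist 0.128
linear [[-9.7, 12.6, 27.8], [-10.7, 11.8, 27.8], [-11.7, 10.9, 27.8], [-12.5, 9.9, 27.8]]
rot [0.0003, 0.0003, -0.0823]
108.8
```

step_arm(linear=[[-9.7, 12.6, 27.8], [-10.7, 11.8, 27.8], [-11.7, 10.9, 27.8], [-12.5, 9.9, 27.8], [0, 0, 0], [0, 0, 40], [0, 0, 40], [0, 0, 24], [0, 0, 0], [0, 0, 0]], delta_rot=[[0, 0, -0.0823], [0, 0, -0.0823], [0, 0, -0.0823], [0, 0, -0.0823], [0, 0, 0], [0, 0, 0], [0, 0, 0], [0, 0, 0], [0, 0, 0], [0, 0, 0]], grip=[60, 60, 60, 60, 60, 60, 60, 60, 60, 30])

```text
time_s: 5.9
tcp_pos: [0.4496, 0.2911, 0.0068]
ee_rot: [[-0.946, -0.323, 0.002], [-0.323, 0.946, 0.002], [-0.003, 0.001, -1.0]]
wrist_force: [0.8, 0.5, 0.6]
gripper_width: 0.641
gripper_force: 0.0
```

step_arm(linear=[[0, 0, 0], [0, 0, 0], [0, 0, 0], [0, 0, 0], [0, 0, 0]], delta_rot=[[0, 0, 0], [0, 0, 0], [0, 0, 0], [0, 0, 0], [0, 0, 0]], grip=[25, 20, 20, 20, 20])

```text
time_s: 6.52
tcp_pos: [0.449, 0.2907, 0.006]
ee_rot: [[-0.946, -0.323, 0.001], [-0.323, 0.946, 0.001], [-0.001, 0.0, -1.0]]
wrist_force: [-1.4, -0.2, 5.8]
gripper_width: 0.412
gripper_force: 30.0
```

Run:
```python
from h import *
s=sense();R=down(108.8)
plan(np.array([.607,-.110,.146]),108.8,8,start=(np.array([.449,.291,.146]),R))
```

```text
total rot [0. 0. 0.] dist 0.431
linear [[-2.5, -53.8, 0.0], [-2.5, -53.8, 0.0], [-2.5, -53.8, 0.0], [-2.5, -53.8, 0.0], [-2.5, -53.8, 0.0], [-2.5, -53.8, 0.0], [-2.5, -53.8, 0.0], [-2.5, -53.8, 0.0]]
rot [0.0, 0.0, 0.0]
```

step_arm(linear=[[0, 0, -25], [0, 0, -40], [0, 0, -40], [0, 0, -35], [-2.5, -53.8, 0], [-2.5, -53.8, 0], [-2.5, -53.8, 0], [-2.5, -53.8, 0], [-2.5, -53.8, 0], [-2.5, -53.8, 0]], delta_rot=[[0, 0, 0], [0, 0, 0], [0, 0, 0], [0, 0, 0], [0, 0, 0], [0, 0, 0], [0, 0, 0], [0, 0, 0], [0, 0, 0], [0, 0, 0]], grip=[20, 20, 20, 20, 20, 20, 20, 20, 20, 20])

```text
time_s: 7.78
tcp_pos: [0.5672, -0.012, 0.1446]
ee_rot: [[-0.946, -0.323, -0.001], [-0.323, 0.946, 0.0], [0.001, 0.0, -1.0]]
wrist_force: [0.6, 1.0, -1.4]
gripper_width: 0.413
gripper_force: 30.0
```

step_arm(linear=[[-2.5, -53.8, 0], [-2.5, -53.8, 0], [0, 0, 0], [0, 0, 0]], delta_rot=[[0, 0, 0], [0, 0, 0], [0, 0, 0], [0, 0, 0]], grip=[20, 20, 20, 20])

```text
time_s: 8.28
tcp_pos: [0.6059, -0.1104, 0.1442]
ee_rot: [[-0.947, -0.322, -0.002], [-0.322, 0.947, 0.0], [0.001, 0.001, -1.0]]
wrist_force: [-0.6, -0.0, -0.9]
gripper_width: 0.409
gripper_force: 30.0
```

step_arm(linear=[[0, 0, 45], [0, 0, 45], [0, 0, 25], [0, 0, 10], [0, 0, 6], [0, 0, 0], [0, 0, 0], [0, 0, 0]], delta_rot=[[0, 0, 0], [0, 0, 0], [0, 0, 0], [0, 0, 0], [0, 0, 0], [0, 0, 0], [0, 0, 0], [0, 0, 0]], grip=[20, 20, 20, 20, 20, 20, 20, 20])

```text
time_s: 9.28
tcp_pos: [0.6071, -0.1105, 0.0149]
ee_rot: [[-0.946, -0.323, 0.002], [-0.323, 0.946, 0.0], [-0.002, -0.0, -1.0]]
wrist_force: [0.4, 0.2, -1.0]
gripper_width: 0.413
gripper_force: 30.0
```

Run:
```python
from h import *
R=down(108.8)
a=np.array([.607,-.110,.18]);b=np.array([.40,-.24,.22])
plan(b,90,6,start=(a,R))
```

```text
total rot [0.    0.    0.328] dist 0.248
linear [[39.6, -9.4, -6.7], [39.1, -11.5, -6.7], [38.4, -13.7, -6.7], [37.6, -15.7, -6.7], [36.7, -17.8, -6.7], [35.6, -19.7, -6.7]]
rot [0.0, 0.0, 0.0547]
```

step_arm(linear=[[0, 0, 3], [0, 0, 0], [0, 0, 0], [0, 0, 0], [0, 0, -20], [0, 0, -45], [0, 0, -50], [0, 0, -50]], delta_rot=[[0, 0, 0], [0, 0, 0], [0, 0, 0], [0, 0, 0], [0, 0, 0], [0, 0, 0], [0, 0, 0], [0, 0, 0]], grip=[20, 20, 54, 54, 54, 54, 54, 54])

```text
time_s: 10.28
tcp_pos: [0.6064, -0.1105, 0.1776]
ee_rot: [[-0.946, -0.323, -0.0], [-0.323, 0.946, -0.0], [0.0, 0.0, -1.0]]
wrist_force: [1.0, -0.2, -0.3]
gripper_width: 0.622
gripper_force: 0.0
```

step_arm(linear=[[39.6, -9.4, -6.7], [39.1, -11.5, -6.7], [38.4, -13.7, -6.7], [37.6, -15.7, -6.7], [36.7, -17.8, -6.7], [35.6, -19.7, -6.7], [0, 0, 0], [0, 0, 0]], delta_rot=[[0, 0, 0.0547], [0, 0, 0.0547], [0, 0, 0.0547], [0, 0, 0.0547], [0, 0, 0.0547], [0, 0, 0.0547], [0, 0, 0], [0, 0, 0]], grip=[54, 54, 54, 54, 54, 54, 54, 54])

```text
time_s: 11.28
tcp_pos: [0.3999, -0.2407, 0.2164]
ee_rot: [[-1.0, -0.001, 0.001], [-0.001, 1.0, -0.0], [-0.001, -0.0, -1.0]]
wrist_force: [-0.0, 0.1, 0.7]
gripper_width: 0.62
gripper_force: 0.0
```

Run:
```python
from h import *
np.set_printoptions(precision=4,suppress=True)
s=sense();print(s['tcp_pos'],s['joints'])
c=capture('wrist'); save(c,'w3.png'); M=W2C(c,s)
for l,z,zt in (('cutter_center',.015,.003),('spindle_center',.05,.054)):
    for d in landmark_of('wrist',l)[:3]:
        print(l,round(d['score'],2),np.array(d['point']).round(1),atz(c,M,d['point'],z))
    for d in silhouettes('wrist',l)[:2]:
        k=max(cv2.findContours(d['mask'].astype(np.uint8),0,2)[0],key=len)
        q=np.array([atz(c,M,p[0],zt)[:2]*1000 for p in k],np.float32)
        print('sil',round(d['score'],2),d['point'],cv2.minAreaRect(q),cv2.minEnclosingCircle(q))
best=plan(np.array([.427,-.307,.10]),90,3)
```

```text
[ 0.3999 -0.2407  0.2164] [-11.0224   6.7324 -21.3757  -0.0002 -61.8426 -78.9351]
sil 0.73 [634.6, 220.0] ((451.65838623046875, 147.306640625), (38.841217041015625, 18.95276641845703), 13.878549575805664) ((449.7286682128906, 155.21163940429688), 19.44413948059082)
sil 0.72 [264.1, 200.9] ((427.8392333984375, -308.7802734375), (65.47247314453125, 65.53961181640625), 43.78404235839844) ((427.5077209472656, -308.57470703125), 33.40135955810547)
spindle_center 0.75 [410.  226.6] [ 0.4441 -0.1395  0.05  ]
sil 0.79 [409.2, 224.7] ((441.7005615234375, -142.8490753173828), (52.47287368774414, 54.647464752197266), 66.98524475097656) ((443.5932922363281, -141.74526977539062), 29.21420669555664)
total rot [ 0.    -0.001  0.002] dist 0.136
linear [[-8.9, -22.3, 38.6], [-8.9, -22.3, 38.6], [-8.9, -22.3, 38.6]]
rot [0.0, -0.0002, 0.0006]
```

View pics/w3.png

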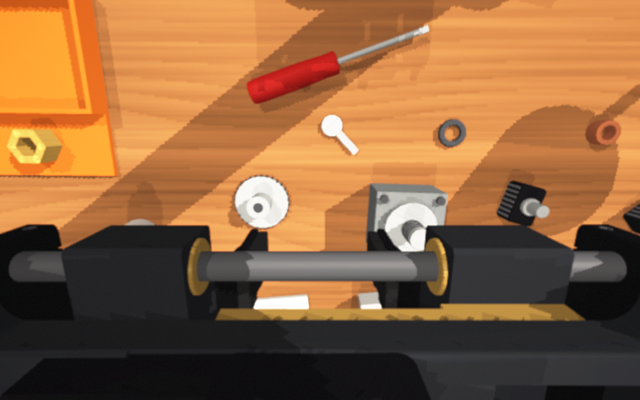

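The wrist image shows the cutter disc at (263,201), hub up, spindle nose at (410,230), and knob B at (523,203). The decoy nut sits behind the orange tray at (35,146). The measured cutter diameter of 67 mm matches.

step_arm(linear=[[-9.2, -22.7, 38.6], [-9.2, -22.7, 38.6], [-9.2, -22.7, 38.6], [0, 0, 0], [0, 0, 40], [0, 0, 35], [0, 0, 14], [0, 0, 0], [0, 0, 0], [0, 0, 0]], delta_rot=[[0, 0, 0], [0, 0, 0], [0, 0, 0], [0, 0, 0], [0, 0, 0], [0, 0, 0], [0, 0, 0], [0, 0, 0], [0, 0, 0], [0, 0, 0]], grip=[50, 50, 50, 50, 50, 50, 50, 50, 50, 50])

```text
time_s: 12.78
tcp_pos: [0.4283, -0.309, 0.0128]
ee_rot: [[-1.0, -0.001, 0.003], [-0.001, 1.0, -0.001], [-0.003, -0.001, -1.0]]
wrist_force: [-0.2, -0.5, 0.7]
gripper_width: 0.576
gripper_force: 0.0
```

step_arm(linear=[[0, 0, 0], [0, 0, 0], [0, 0, 0], [0, 0, 0], [0, 0, 0]], delta_rot=[[0, 0, 0], [0, 0, 0], [0, 0, 0], [0, 0, 0], [0, 0, 0]], grip=[15, 15, 15, 15, 15])

```text
time_s: 13.4
tcp_pos: [0.4273, -0.3087, 0.0114]
ee_rot: [[-1.0, -0.001, -0.0], [-0.001, 1.0, 0.0], [0.0, 0.0, -1.0]]
wrist_force: [-0.7, -0.5, 1.3]
gripper_width: 0.292
gripper_force: 30.0
```

step_arm(linear=[[0, 0, -25], [0, 0, -45], [0, 0, -45], [0, 0, -35], [-15.8, 56.4, 0], [-15.8, 56.4, 0], [-15.8, 56.4, 0], [-15.8, 56.4, 0], [-15.8, 56.4, 0], [-15.8, 56.4, 0]], delta_rot=[[0, 0, 0], [0, 0, 0], [0, 0, 0], [0, 0, 0], [0, 0, 0], [0, 0, 0], [0, 0, 0], [0, 0, 0], [0, 0, 0], [0, 0, 0]], grip=[15, 15, 15, 15, 15, 15, 15, 15, 15, 15])

```text
time_s: 14.65
tcp_pos: [0.5215, 0.0316, 0.1608]
ee_rot: [[-1.0, -0.001, -0.001], [-0.001, 1.0, -0.0], [0.001, -0.0, -1.0]]
wrist_force: [1.5, -0.4, -1.9]
gripper_width: 0.287
gripper_force: 30.0
```

step_arm(linear=[[-15.8, 56.4, 0], [-15.8, 56.4, 0], [-15.8, 56.4, 0], [-15.8, 56.4, 0], [-15.8, 56.4, 0], [0, 0, 0], [0, 0, 0]], delta_rot=[[0, 0, 0], [0, 0, 0], [0, 0, 0], [0, 0, 0], [0, 0, 0], [0, 0, 0], [0, 0, 0]], grip=[15, 15, 15, 15, 15, 15, 15])

```text
time_s: 15.52
tcp_pos: [0.5998, 0.3114, 0.1598]
ee_rot: [[-1.0, -0.001, -0.003], [-0.001, 1.0, -0.002], [0.003, -0.002, -1.0]]
wrist_force: [0.8, -1.2, -2.7]
gripper_width: 0.289
gripper_force: 30.0
```

Run:
```python
from h import *
s=sense();print(s['tcp_pos'],s['joints'])
c=capture('scene');save(c,'s2.png',(150,150,450,400),2.4)
M=W2C(c)
for l in ('cutter_tray','knob_tray'):
    for d in landmark_of('scene',l)[:3]: print(l,d['score'],d['point'],atz(c,M,d['point'],0))
```

```text
[0.59977378 0.31142815 0.1598474 ] [ 4.11047668e+01  2.95795368e+01  3.49085948e+00 -3.11268761e-02
 -6.40906932e+01 -1.31032924e+02]
```

View pics/s2.png

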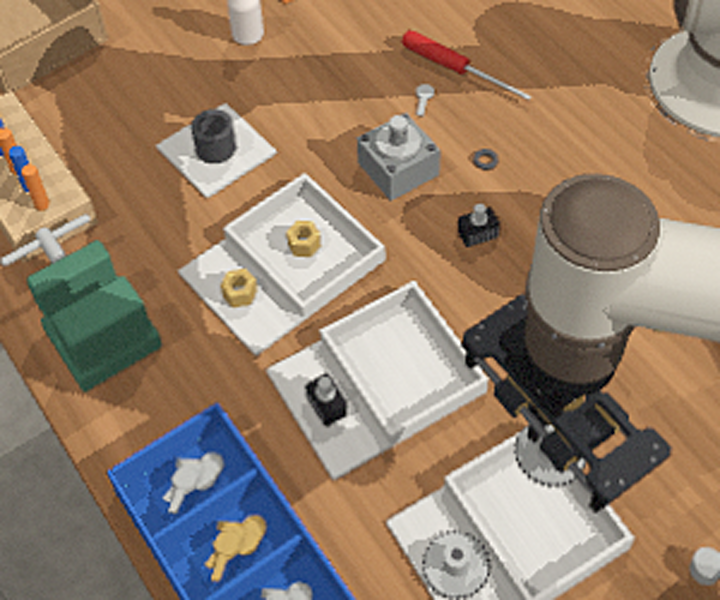

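The scene crop shows the nut lying flat in its tray at (303,238), with the cutter held over its own bay.

step_arm(linear=[[0, 0, 45], [0, 0, 45], [0, 0, 30], [0, 0, 14], [0, 0, 6], [0, 0, 0], [0, 0, 3], [0, 0, 0], [0, 0, 0]], delta_rot=[[0, 0, 0], [0, 0, 0], [0, 0, 0], [0, 0, 0], [0, 0, 0], [0, 0, 0], [0, 0, 0], [0, 0, 0], [0, 0, 0]], grip=[15, 15, 15, 15, 15, 15, 15, 15, 15])

```text
time_s: 16.8
tcp_pos: [0.6008, 0.312, 0.0189]
ee_rot: [[-1.0, -0.001, 0.001], [-0.001, 1.0, 0.0], [-0.001, 0.0, -1.0]]
wrist_force: [0.7, 0.2, -2.3]
gripper_width: 0.29
gripper_force: 30.0
```

step_arm(linear=[[0, 0, 2], [0, 0, 0], [0, 0, 0], [0, 0, 0], [0, 0, -20], [0, 0, -60], [0, 0, -60]], delta_rot=[[0, 0, 0], [0, 0, 0], [0, 0, 0], [0, 0, 0], [0, 0, 0], [0, 0, 0], [0, 0, 0]], grip=[15, 15, 45, 45, 45, 45, 45])

```text
time_s: 17.68
tcp_pos: [0.6005, 0.3116, 0.1578]
ee_rot: [[-1.0, -0.001, -0.001], [-0.001, 1.0, -0.001], [0.001, -0.001, -1.0]]
wrist_force: [0.5, 1.1, 1.2]
gripper_width: 0.513
gripper_force: 0.0
```

Run:
```python
from h import *
s=sense();print(s['tcp_pos'])
p=np.array(s['tcp_pos']); P=np.array([.42,.185,.20]);n=13;D=(P-p)/n*1000
for i in range(n): print((down(90+i*131.7/n).T@D).round(1).tolist(),end=',')
print(np.radians(131.7/n))
```

```text
[0.60051759 0.31156383 0.15776151]
[13.9, -9.7, -3.2],[15.4, -7.1, -3.2],[16.4, -4.3, -3.2],[16.9, -1.4, -3.2],[16.9, 1.6, -3.2],[16.3, 4.6, -3.2],[15.3, 7.4, -3.2],[13.7, 9.9, -3.2],[11.8, 12.2, -3.2],[9.4, 14.1, -3.2],[6.8, 15.5, -3.2],[4.0, 16.5, -3.2],[1.0, 16.9, -3.2],0.1768152788366563
```

step_arm(linear=[[13.9, -9.7, -3.2], [15.4, -7.1, -3.2], [16.4, -4.3, -3.2], [16.9, -1.4, -3.2], [16.9, 1.6, -3.2], [16.3, 4.6, -3.2], [15.3, 7.4, -3.2]], delta_rot=[[0, 0, -0.1768], [0, 0, -0.1768], [0, 0, -0.1768], [0, 0, -0.1768], [0, 0, -0.1768], [0, 0, -0.1768], [0, 0, -0.1768]], grip=[60, 60, 60, 60, 60, 60, 60])

```text
time_s: 18.55
tcp_pos: [0.503, 0.2433, 0.1793]
ee_rot: [[-0.321, -0.947, 0.0], [-0.947, 0.321, 0.0], [-0.0, -0.0, -1.0]]
wrist_force: [0.1, -0.4, -0.6]
gripper_width: 0.693
gripper_force: 0.0
```

step_arm(linear=[[13.7, 9.9, -3.2], [11.8, 12.2, -3.2], [9.4, 14.1, -3.2], [6.8, 15.5, -3.2], [4, 16.5, -3.2], [1, 16.9, -3.2], [0, 0, 0], [0, 0, 0]], delta_rot=[[0, 0, -0.1768], [0, 0, -0.1768], [0, 0, -0.1768], [0, 0, -0.1768], [0, 0, -0.1768], [0, 0, -0.1768], [0, 0, 0], [0, 0, 0]], grip=[60, 60, 60, 60, 60, 60, 60, 60])

```text
time_s: 19.55
tcp_pos: [0.4207, 0.1857, 0.1983]
ee_rot: [[0.664, -0.748, 0.001], [-0.748, -0.664, 0.001], [0.0, -0.001, -1.0]]
wrist_force: [0.1, 0.0, -0.1]
gripper_width: 0.686
gripper_force: 0.0
```

Run:
```python
from h import *
np.set_printoptions(precision=4,suppress=True)
s=sense();print(s['tcp_pos'],s['ee_rot'],s['joints'])
c=capture('wrist'); save(c,'w4.png'); M=W2C(c,s)
l='knob_a_center'
for d in landmark_of('wrist',l)[:3]:
        print(l,round(d['score'],2),np.array(d['point']).round(1),atz(c,M,d['point'],.027))
for d in silhouettes('wrist',l)[:3]:
        m=d['mask']; print('sil',round(d['score'],2),d['point'])
        m=(m&(c['img'].max(2)<70)).astype(np.uint8)
        k=max(cv2.findContours(m,0,2)[0],key=len)
        q=np.array([atz(c,M,p[0],.03)[:2]*1000 for p in k],np.float32)
        print(cv2.minAreaRect(q))
```

```text
[0.4207 0.1857 0.1983] [[ 0.6639 -0.7478  0.0009]
 [-0.7478 -0.6639  0.0006]
 [ 0.0001 -0.001  -1.    ]] [ 44.1544   7.0068 -23.8881   0.0125 -59.0455  -2.5636]
knob_a_center 0.88 [318.2 159.4] [0.4399 0.1633 0.027 ]
sil 0.87 [318.5, 157.2]
((441.3870544433594, 159.87506103515625), (27.73359489440918, 43.63561248779297), 41.030006408691406)
```

View pics/w4.png

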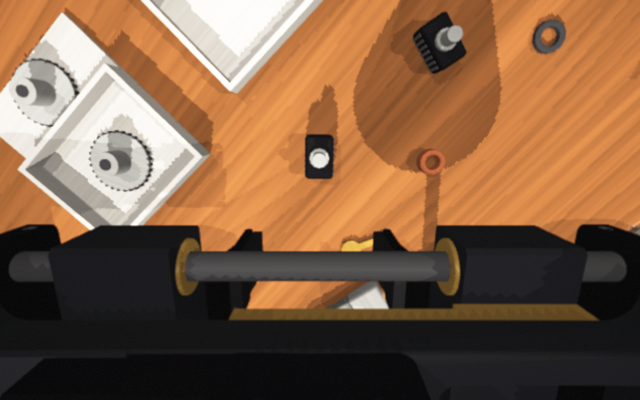

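The wrist view shows the cutter flat with its hub up in the bay at (120,160). Knob A at (319,157) is square to the fingers.

step_arm(linear=[[30.2, 1, 20], [0, 0, 50], [0, 0, 50], [0, 0, 45], [0, 0, 20], [0, 0, 6], [0, 0, 0], [0, 0, 0], [0, 0, 0], [0, 0, 0]], delta_rot=[[0, 0, 0], [0, 0, 0], [0, 0, 0], [0, 0, 0], [0, 0, 0], [0, 0, 0], [0, 0, 0], [0, 0, 0], [0, 0, 0], [0, 0, 0]], grip=[60, 60, 60, 60, 60, 60, 60, 60, 20, 20])

```text
time_s: 20.95
tcp_pos: [0.4398, 0.1623, 0.0076]
ee_rot: [[0.666, -0.746, 0.001], [-0.746, -0.666, 0.001], [0.0, -0.001, -1.0]]
wrist_force: [-0.4, 0.1, -0.3]
gripper_width: 0.545
gripper_force: 0.0
```

step_arm(linear=[[0, 0, 0], [0, 0, 0], [0, 0, 0]], delta_rot=[[0, 0, 0], [0, 0, 0], [0, 0, 0]], grip=[20, 20, 20])

```text
time_s: 21.32
tcp_pos: [0.4396, 0.1621, 0.0071]
ee_rot: [[0.666, -0.746, 0.0], [-0.746, -0.666, -0.0], [0.0, -0.0, -1.0]]
wrist_force: [-0.4, 0.1, 1.4]
gripper_width: 0.337
gripper_force: 30.0
```

Run:
```python
from h import *
s=sense();p=np.array(s['tcp_pos']);print(p,s['gripper_width']*87,s['gripper_force'])
P=np.array([.606,.123,0]);D=(P-p)*1000/6;D[2]=0
for i in range(6): print((down(221.7-45.2/6*i).T@D).round(1).tolist(),end=',')
```

```text
[0.43959023 0.16213676 0.00712487] 29.342557228108706 30.000350531190634
[23.3, -16.4, 0.0],[21.0, -19.3, 0.0],[18.3, -21.9, 0.0],[15.2, -24.1, 0.0],[12.0, -25.9, 0.0],[8.5, -27.2, 0.0],
```

step_arm(linear=[[0, 0, -25], [0, 0, -45], [0, 0, -45], [0, 0, -35], [23.3, -16.4, 0], [21, -19.3, 0], [18.3, -21.9, 0], [15.2, -24.1, 0], [12, -25.9, 0], [8.5, -27.2, 0]], delta_rot=[[0, 0, 0], [0, 0, 0], [0, 0, 0], [0, 0, 0], [0, 0, 0.1315], [0, 0, 0.1315], [0, 0, 0.1315], [0, 0, 0.1315], [0, 0, 0.1315], [0, 0, 0.1315]], grip=[20, 20, 20, 20, 20, 20, 20, 20, 20, 20])

```text
time_s: 22.58
tcp_pos: [0.6066, 0.1226, 0.1562]
ee_rot: [[-0.065, -0.998, -0.001], [-0.998, 0.065, -0.0], [0.0, 0.001, -1.0]]
wrist_force: [0.1, 0.6, -0.6]
gripper_width: 0.345
gripper_force: 30.0
```

step_arm(linear=[[0, 0, 0], [0, 0, 40], [0, 0, 45], [0, 0, 35], [0, 0, 15], [0, 0, 7], [0, 0, 0], [0, 0, 0], [0, 0, 0]], delta_rot=[[0, 0, 0], [0, 0, 0], [0, 0, 0], [0, 0, 0], [0, 0, 0], [0, 0, 0], [0, 0, 0], [0, 0, 0], [0, 0, 0]], grip=[20, 20, 20, 20, 20, 20, 20, 20, 20])

```text
time_s: 23.7
tcp_pos: [0.6067, 0.1233, 0.0161]
ee_rot: [[-0.061, -0.998, 0.002], [-0.998, 0.061, 0.001], [-0.001, -0.002, -1.0]]
wrist_force: [-0.5, 0.6, -0.7]
gripper_width: 0.342
gripper_force: 30.0
```

step_arm(linear=[[0, 0, 3.5], [0, 0, 0], [0, 0, 0], [0, 0, 0], [0, 0, -20], [0, 0, -50], [0, 0, -60], [0, 0, -50]], delta_rot=[[0, 0, 0], [0, 0, 0], [0, 0, 0], [0, 0, 0], [0, 0, 0], [0, 0, 0], [0, 0, 0], [0, 0, 0]], grip=[20, 20, 53, 53, 53, 53, 53, 53])

```text
time_s: 24.7
tcp_pos: [0.6062, 0.123, 0.1938]
ee_rot: [[-0.06, -0.998, 0.001], [-0.998, 0.06, 0.0], [-0.0, -0.001, -1.0]]
wrist_force: [-0.1, 0.8, -0.1]
gripper_width: 0.606
gripper_force: 0.0
```

Run:
```python
from h import *
np.set_printoptions(precision=4,suppress=True)
s=sense();print(s['tcp_pos'])
c=capture('wrist'); save(c,'w5.png'); M=W2C(c,s)
l='knob_a_center'
for d in landmark_of('wrist',l)[:3]: print('w',d['score'],d['point'],atz(c,M,d['point'],.027))
for d in silhouettes('wrist',l)[:3]: print(d['score'],d['point'],atz(c,M,d['point'],.027))
for cam in ('top','scene'):
  c=capture(cam);M=W2C(c)
  for d in landmark_of(cam,l)[:4]: print(cam,d['score'],d['point'],atz(c,M,d['point'],.027))
s4=dict(ee_rot=np.array([[ 0.6639,-0.7478,0.0009],[-0.7478,-0.6639,0.0006],[0.0001,-0.001,-1.]]),tcp_pos=np.array([0.4207,0.1857,0.1983]))
c=capture('wrist');M=W2C(c,s4)
for p in ((429,25),(451,10)): pass
# top-face corners seen in w4
q=[atz(c,M,p,.03) for p in ((413,29),(446,12),(467,55),(431,71))];print(np.array(q))
```

```text
[0.6062 0.123  0.1938]
w 0.68 [317.6, 188.0] [0.6066 0.1236 0.027 ]
w 0.54 [497.6, 49.8] [0.427 0.    0.027]
0.84 [317.2, 185.6] [0.6068 0.121  0.027 ]
top 0.76 [228.7, 134.2] [0.6093 0.1175 0.027 ]
scene 0.67 [323.1, 304.1] [0.6061 0.1166 0.027 ]
[[ 0.4545  0.012   0.03  ]
 [ 0.4417 -0.0184  0.03  ]
 [ 0.3993 -0.0065  0.03  ]
 [ 0.4147  0.0263  0.03  ]]
```

View pics/w5.png

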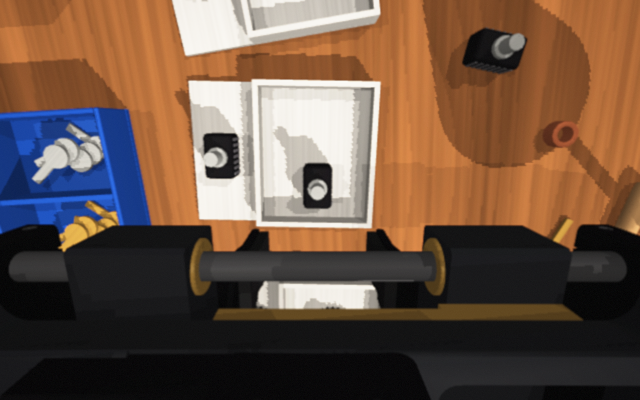

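Knob A stands upright in its bay at (318,187), next to the tray's own specimen at (220,155). Knob B is at (495,48), so I go there next.

Run:
```python
from h import *
D=(np.array([.399,.013,.20])-np.array([.6062,.123,.1938]))*1000/8
for i in range(8): print((down(176.5+72.5/8*i).T@D).round(1).tolist(),end=',')
```

```text
[15.3, 25.0, -0.8],[11.2, 27.1, -0.8],[6.8, 28.5, -0.8],[2.2, 29.2, -0.8],[-2.4, 29.2, -0.8],[-7.0, 28.5, -0.8],[-11.4, 27.0, -0.8],[-15.5, 24.9, -0.8],
```

step_arm(linear=[[15.3, 25, -0.8], [11.2, 27.1, -0.8], [6.8, 28.5, -0.8], [2.2, 29.2, -0.8], [-2.4, 29.2, -0.8], [-7, 28.5, -0.8], [-11.4, 27, -0.8], [-15.5, 24.9, -0.8], [0, 0, 0], [0, 0, 0]], delta_rot=[[0, 0, -0.158], [0, 0, -0.158], [0, 0, -0.158], [0, 0, -0.158], [0, 0, -0.158], [0, 0, -0.158], [0, 0, -0.158], [0, 0, -0.158], [0, 0, 0], [0, 0, 0]], grip=[60, 60, 60, 60, 60, 60, 60, 60, 60, 60])

```text
time_s: 26.35
tcp_pos: [0.3995, 0.013, 0.1976]
ee_rot: [[0.933, -0.36, -0.0], [-0.36, -0.933, -0.0], [-0.0, 0.0, -1.0]]
wrist_force: [0.9, 1.3, 0.3]
gripper_width: 0.688
gripper_force: 0.0
```

Run:
```python
from h import *
np.set_printoptions(precision=4,suppress=True)
s=sense();p=np.array(s['tcp_pos']);R=np.array(s['ee_rot']);print(p,s['joints'],np.degrees(np.arctan2(R[1,1],R[0,1])))
c=capture('wrist'); save(c,'w6.png'); M=W2C(c,s)
l='knob_a_center'
for d in landmark_of('wrist',l)[:3]:
        w=atz(c,M,d['point'],.027);print(l,round(d['score'],2),np.array(d['point']).round(1),w,'tool',R.T@(w-p)*1000)
for d in silhouettes('wrist',l)[:3]:
        m=d['mask']; print('sil',round(d['score'],2),d['point'])
        m=(m&(c['img'].max(2)<70)).astype(np.uint8)
        k=max(cv2.findContours(m,0,2)[0],key=len)
        q=np.array([atz(c,M,p[0],.03)[:2]*1000 for p in k],np.float32)
        print(cv2.minAreaRect(q))
```

```text
[0.3995 0.013  0.1976] [ 25.4443   0.7457 -30.9115   0.0148 -58.3597  43.4439] -111.1040001537371
knob_a_center 0.98 [129.1  30.5] [0.606  0.1254 0.027 ] tool [ 152.1785 -179.2668  170.5778]
sil 0.92 [134.1, 30.1]
((604.1552124023438, 118.60137939453125), (52.173095703125, 36.095130920410156), 85.86592102050781)
sil 0.35 [176.7, 47.5]
((599.5494384765625, 93.10311889648438), (0.0, 0.0), 0.0)
```

View pics/w6.png

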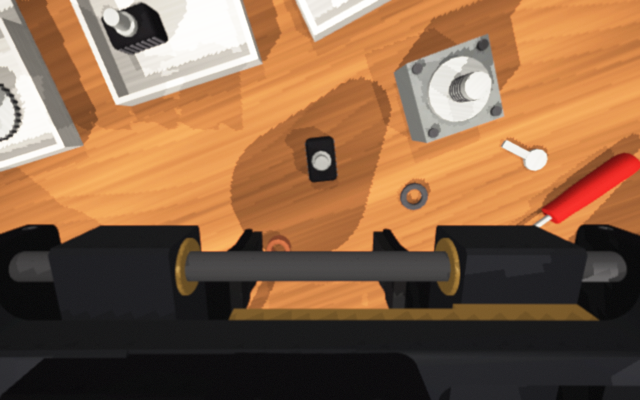

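Knob B is at (321,159), about 7° off square to the fingers. Its position relative to the tool is nearly the same as knob A's was, roughly (29.5, 2.5) mm.

step_arm(linear=[[29.5, 2.5, 20], [0, 0, 50], [0, 0, 50], [0, 0, 45], [0, 0, 20], [0, 0, 6], [0, 0, 0], [0, 0, 0], [0, 0, 0], [0, 0, 0]], delta_rot=[[0, 0, -0.13], [0, 0, 0], [0, 0, 0], [0, 0, 0], [0, 0, 0], [0, 0, 0], [0, 0, 0], [0, 0, 0], [0, 0, 0], [0, 0, 0]], grip=[60, 60, 60, 60, 60, 60, 60, 60, 20, 20])

```text
time_s: 27.75
tcp_pos: [0.4261, 0.0001, 0.0075]
ee_rot: [[0.972, -0.235, 0.001], [-0.235, -0.972, 0.001], [0.001, -0.001, -1.0]]
wrist_force: [0.0, -0.3, -0.6]
gripper_width: 0.545
gripper_force: 0.0
```

step_arm(linear=[[0, 0, 0], [0, 0, 0], [0, 0, 0]], delta_rot=[[0, 0, 0], [0, 0, 0], [0, 0, 0]], grip=[20, 20, 20])

```text
time_s: 28.12
tcp_pos: [0.4258, -0.0, 0.007]
ee_rot: [[0.972, -0.235, 0.0], [-0.235, -0.972, -0.0], [0.0, 0.0, -1.0]]
wrist_force: [-0.4, -1.1, 1.8]
gripper_width: 0.343
gripper_force: 30.0
```

Run:
```python
from h import *
s=sense();p=np.array(s['tcp_pos']);R=np.array(s['ee_rot']);a=np.degrees(np.arctan2(R[1,1],R[0,1]))%360
print(p,a,s['gripper_width']*87,s['gripper_force'])
P=np.array([.602,.057,0]);D=(P-p)*1000/8;D[2]=0
t=176.5-a
for i in range(8): print((down(a+t/8*i).T@D).round(1).tolist(),end=',')
print(-np.radians(t/8))
```

```text
[ 4.25754790e-01 -3.92892352e-05  7.03929055e-03] 256.40350440166316 29.838806217514016 30.000362768769264
[19.7, -12.1, 0.0],[17.3, -15.3, 0.0],[14.4, -18.1, 0.0],[11.1, -20.3, 0.0],[7.4, -22.0, 0.0],[3.4, -22.9, 0.0],[-0.6, -23.1, 0.0],[-4.6, -22.7, 0.0],0.17432240446135047
```

step_arm(linear=[[0, 0, -25], [0, 0, -45], [0, 0, -45], [0, 0, -35], [19.7, -12.1, 0], [17.3, -15.3, 0], [14.4, -18.1, 0], [11.1, -20.3, 0], [7.4, -22, 0], [3.4, -22.9, 0]], delta_rot=[[0, 0, 0], [0, 0, 0], [0, 0, 0], [0, 0, 0], [0, 0, 0.1743], [0, 0, 0.1743], [0, 0, 0.1743], [0, 0, 0.1743], [0, 0, 0.1743], [0, 0, 0.1743]], grip=[20, 20, 20, 20, 20, 20, 20, 20, 20, 20])

```text
time_s: 29.38
tcp_pos: [0.5581, 0.0428, 0.1562]
ee_rot: [[0.278, -0.961, -0.001], [-0.961, -0.278, -0.0], [-0.0, 0.001, -1.0]]
wrist_force: [0.6, -0.1, -0.3]
gripper_width: 0.338
gripper_force: 30.0
```

step_arm(linear=[[-0.6, -23.1, 0], [-4.6, -22.7, 0], [0, 0, 0], [0, 0, 0], [0, 0, 40], [0, 0, 45], [0, 0, 35], [0, 0, 15], [0, 0, 7], [0, 0, 0]], delta_rot=[[0, 0, 0.1743], [0, 0, 0.1743], [0, 0, 0], [0, 0, 0], [0, 0, 0], [0, 0, 0], [0, 0, 0], [0, 0, 0], [0, 0, 0], [0, 0, 0]], grip=[20, 20, 20, 20, 20, 20, 20, 20, 20, 20])

```text
time_s: 30.62
tcp_pos: [0.6023, 0.0571, 0.0157]
ee_rot: [[-0.06, -0.998, 0.001], [-0.998, 0.06, 0.0], [-0.0, -0.001, -1.0]]
wrist_force: [0.4, -0.7, -1.2]
gripper_width: 0.343
gripper_force: 30.0
```

step_arm(linear=[[0, 0, 0], [0, 0, 2]], delta_rot=[[0, 0, 0], [0, 0, 0]], grip=[20, 20])

```text
time_s: 30.88
tcp_pos: [0.6026, 0.0572, 0.0141]
ee_rot: [[-0.061, -0.998, 0.002], [-0.998, 0.061, 0.001], [-0.001, -0.002, -1.0]]
wrist_force: [-0.4, 0.0, -1.2]
gripper_width: 0.341
gripper_force: 30.0
```

step_arm(linear=[[0, 0, 1.5], [0, 0, 0], [0, 0, 0], [0, 0, 0], [0, 0, -20], [0, 0, -50], [0, 0, -60], [0, 0, -60], [0, 0, -20]], delta_rot=[[0, 0, 0], [0, 0, 0], [0, 0, 0], [0, 0, 0], [0, 0, 0], [0, 0, 0], [0, 0, 0], [0, 0, 0], [0, 0, 0]], grip=[20, 20, 53, 53, 53, 53, 53, 53, 53])

```text
time_s: 32.0
tcp_pos: [0.6037, 0.0572, 0.2263]
ee_rot: [[-0.061, -0.998, 0.008], [-0.998, 0.061, 0.002], [-0.002, -0.008, -1.0]]
wrist_force: [0.1, -0.4, -1.9]
gripper_width: 0.605
gripper_force: 0.0
```

step_arm(linear=[[35.4, 29.3, 0], [35.4, 29.3, 0], [35.4, 29.3, 0], [35.4, 29.3, 0], [35.4, 29.3, 0], [0, 0, 0], [0, 0, 0], [0, 0, 0]], delta_rot=[[0, 0, 0], [0, 0, 0], [0, 0, 0], [0, 0, 0], [0, 0, 0], [0, 0, 0], [0, 0, 0], [0, 0, 0]], grip=[53, 53, 53, 53, 53, 53, 53, 53])

```text
time_s: 33.0
tcp_pos: [0.4456, -0.1103, 0.2213]
ee_rot: [[-0.06, -0.998, -0.0], [-0.998, 0.06, 0.0], [-0.0, 0.0, -1.0]]
wrist_force: [0.9, 0.0, 0.1]
gripper_width: 0.601
gripper_force: 0.0
```

Run:
```python
from h import *
np.set_printoptions(precision=4,suppress=True)
s=sense();p=np.array(s['tcp_pos']);R=np.array(s['ee_rot']);print(p,s['joints'])
c=capture('wrist'); save(c,'w7.png'); M=W2C(c,s)
for l,z in (('spindle_center',.05),('sleeve',0),('spindle_pot',0)):
    for d in landmark_of('wrist',l)[:2]:
        w=atz(c,M,d['point'],z);print(l,round(d['score'],2),np.array(d['point']).round(1),w,'tool',R.T@(w-p)*1000)
    for d in silhouettes('wrist',l)[:2]:
        k=max(cv2.findContours(d['mask'].astype(np.uint8),0,2)[0],key=len)
        q=np.array([atz(c,M,p[0],.058 if 'spin' in l else .05)[:2]*1000 for p in k],np.float32)
        print('sil',round(d['score'],2),d['point'],cv2.minAreaRect(q),cv2.minEnclosingCircle(q))
for cam in ('top','scene'):
  c=capture(cam);M=W2C(c)
  for l,z in (('spindle_pot',0),('sleeve',0)):
    for d in landmark_of(cam,l)[:1]: print(cam,l,d['score'],d['point'],atz(c,M,d['point'],z))
```

```text
[ 0.4456 -0.1103  0.2213] [  6.4735   5.7143 -21.8159  -0.0013 -62.4698  -9.9155]
spindle_center 0.85 [322.1 159.1] [ 0.4392 -0.1394  0.05  ] tool [ 29.5082   4.6253 171.2643]
sil 0.89 [319.7, 161.4] ((443.31402587890625, -142.1485595703125), (55.088623046875, 55.5206298828125), 86.49496459960938) ((443.1335754394531, -141.3915252685547), 28.342559814453125)
sleeve 0.51 [152.3   9.6] [ 0.6129 -0.3059  0.    ] tool [ 185.2574 -178.7805  221.2608]
sil 0.84 [312.9, 132.4] ((442.8802185058594, -141.02186584472656), (77.01297760009766, 76.69755554199219), 88.16496276855469) ((442.8717346191406, -141.42428588867188), 52.62101364135742)
spindle_pot 0.56 [154.6   9.9] [ 0.6105 -0.3055  0.    ] tool [ 184.9721 -176.335   221.2608]
sil 0.6 [152.3, 30.4] ((588.091552734375, -269.7483825683594), (96.8406982421875, 62.510128021240234), 4.615652561187744) ((587.8477783203125, -270.5220642089844), 56.37556076049805)
top spindle_pot 0.93 [377.3, 140.9] [ 0.6154 -0.2996  0.    ]
top sleeve 0.56 [318.7, 195.0] [ 0.4521 -0.1378  0.    ]
scene spindle_pot 0.9 [240.2, 212.7] [ 0.6133 -0.3018  0.    ]
scene sleeve 0.66 [315.8, 219.0] [ 0.4393 -0.1427  0.    ]
```

View pics/w7.png

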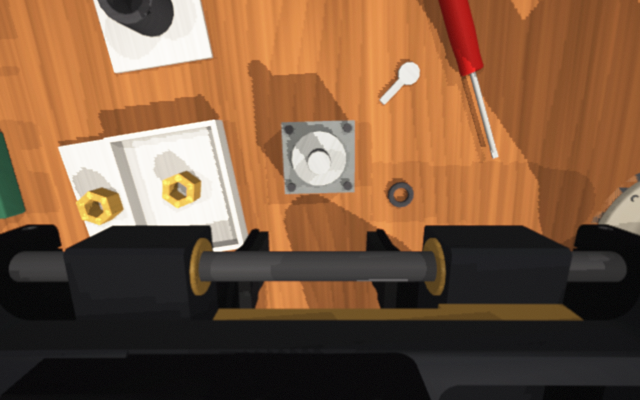

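The sleeve sits at (318,157) with the spindle nose at (319,161), and the circle fits put the axis at (0.443,-0.1415). The nut tray at (150,190) holds its nut.

step_arm(linear=[[31.3, 0.5, 20], [0, 0, 50], [0, 0, 45], [0, 0, 30], [0, 0, 12], [0, 0, 0], [0, 0, 0], [0, 0, 0], [0, 0, 0], [0, 0, 0]], delta_rot=[[0, 0, 0], [0, 0, 0], [0, 0, 0], [0, 0, 0], [0, 0, 0], [0, 0, 0], [0, 0, 0], [0, 0, 0], [0, 0, 0], [0, 0, 0]], grip=[50, 50, 50, 50, 50, 50, 50, 10, 10, 10])

```text
time_s: 34.9
tcp_pos: [0.4426, -0.142, 0.0647]
ee_rot: [[-0.061, -0.998, 0.001], [-0.998, 0.061, 0.0], [-0.0, -0.001, -1.0]]
wrist_force: [0.3, 0.5, 0.1]
gripper_width: 0.318
gripper_force: 0.0
```

step_arm(linear=[[0, 0, 0], [0, 0, 0], [0, 0, 0]], delta_rot=[[0, 0, 0], [0, 0, 0], [0, 0, 0]], grip=[10, 10, 10])

```text
time_s: 35.28
tcp_pos: [0.4425, -0.142, 0.0646]
ee_rot: [[-0.061, -0.998, 0.0], [-0.998, 0.061, -0.0], [0.0, -0.0, -1.0]]
wrist_force: [-1.1, 0.8, 3.1]
gripper_width: 0.244
gripper_force: 30.0
```

step_arm(linear=[[0, 0, -5], [0, 0, -10], [0, 0, -12], [0, 0, -12], [0, 0, -12], [0, 0, -20], [0, 0, -25], [0, 0, -15], [0, 0, 0]], delta_rot=[[0, 0, 0], [0, 0, 0], [0, 0, 0], [0, 0, 0], [0, 0, 0], [0, 0, 0], [0, 0, 0], [0, 0, 0], [0, 0, 0]], grip=[10, 10, 10, 10, 10, 10, 10, 10, 10])

```text
time_s: 36.4
tcp_pos: [0.4431, -0.142, 0.1769]
ee_rot: [[-0.061, -0.998, 0.003], [-0.998, 0.061, 0.0], [-0.0, -0.003, -1.0]]
wrist_force: [-0.8, -0.3, -3.3]
gripper_width: 0.246
gripper_force: 30.0
```

Run:
```python
from h import *
np.set_printoptions(precision=4,suppress=True)
s=sense();p=np.array(s['tcp_pos']);R=np.array(s['ee_rot']);print(p,s['gripper_width']*87,s['wrist_force'])
# pot approach view: TCP offset 55 mm so the pot stays in sight of the wrist camera
P=np.array([.608,-.235,.176]);D=(P-p)*1000/5;D[2]=(P-p)[2]*200
print((R.T@D).round(1))
```

```text
[ 0.4431 -0.142   0.1769] 21.37641139521826 [-0.8022 -0.286  -3.3329]
[ 16.6 -34.1   0.3]
```

step_arm(linear=[[16.6, -34.1, 0], [16.6, -34.1, 0], [16.6, -34.1, 0], [16.6, -34.1, 0], [16.6, -34.1, 0], [0, 0, 0], [0, 0, 0], [0, 0, 0]], delta_rot=[[0, 0, 0], [0, 0, 0], [0, 0, 0], [0, 0, 0], [0, 0, 0], [0, 0, 0], [0, 0, 0], [0, 0, 0]], grip=[10, 10, 10, 10, 10, 10, 10, 10])

```text
time_s: 37.4
tcp_pos: [0.6066, -0.2348, 0.1752]
ee_rot: [[-0.061, -0.998, -0.001], [-0.998, 0.061, 0.0], [-0.0, 0.001, -1.0]]
wrist_force: [0.1, -0.2, -2.5]
gripper_width: 0.244
gripper_force: 30.0
```

Run:
```python
from h import *
np.set_printoptions(precision=4,suppress=True)
s=sense();p=np.array(s['tcp_pos']);R=np.array(s['ee_rot']);print(p,s['gripper_width']*87)
c=capture('wrist'); save(c,'w8.png'); M=W2C(c,s)
for l,z in (('spindle_pot',0),):
    for d in landmark_of('wrist',l)[:2]: print(l,round(d['score'],2),np.array(d['point']).round(1),atz(c,M,d['point'],z))
# dark pot top rim
g=c['img'].max(2); m=(g<75).astype(np.uint8); m[228:]=0
n,lab,st,ce=cv2.connectedComponentsWithStats(m)
for i in range(1,n):
    if st[i,4]>300:
        k=max(cv2.findContours((lab==i).astype(np.uint8),0,2)[0],key=len)
        q=np.array([atz(c,M,t[0],.052)[:2]*1000 for t in k],np.float32)
        print(st[i],cv2.minEnclosingCircle(q),cv2.minAreaRect(q))
```

```text
[ 0.6066 -0.2348  0.1752] 21.245036706902315
spindle_pot 0.76 [306.  118.8] [ 0.6142 -0.3058  0.    ]
[ 284   99   42   42 1376] ((613.8449096679688, -304.1020812988281), 18.20612907409668) ((613.8684692382812, -304.32501220703125), (34.62607192993164, 35.893226623535156), 86.45697021484375)
```

View pics/w8.png

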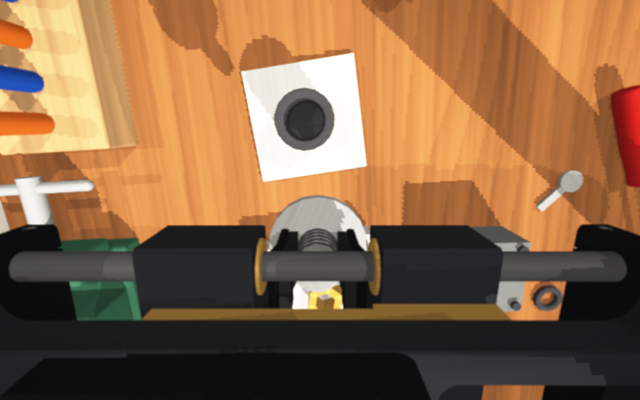

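The pot's bore shows at (305,120), and its circle fit measures 36 mm as specified, at (0.6138,-0.3042). I go over it and lower.

step_arm(linear=[[34.4, -5.7, 0], [34.4, -5.7, 0], [0, 0, 0], [0, 0, 0], [0, 0, 35], [0, 0, 35], [0, 0, 25], [0, 0, 9], [0, 0, 0], [0, 0, 0]], delta_rot=[[0, 0, 0], [0, 0, 0], [0, 0, 0], [0, 0, 0], [0, 0, 0], [0, 0, 0], [0, 0, 0], [0, 0, 0], [0, 0, 0], [0, 0, 0]], grip=[10, 10, 10, 10, 10, 10, 10, 10, 10, 10])

```text
time_s: 38.75
tcp_pos: [0.6158, -0.3047, 0.0731]
ee_rot: [[-0.06, -0.998, 0.003], [-0.998, 0.06, -0.001], [0.001, -0.003, -1.0]]
wrist_force: [0.0, -0.2, -1.8]
gripper_width: 0.242
gripper_force: 30.0
```

step_arm(linear=[[0, 0, 2], [0, 0, 0], [0, 0, 0]], delta_rot=[[0, 0, 0], [0, 0, 0], [0, 0, 0]], grip=[10, 10, 10])

```text
time_s: 39.12
tcp_pos: [0.6148, -0.3047, 0.0696]
ee_rot: [[-0.061, -0.998, 0.0], [-0.998, 0.061, -0.0], [0.0, -0.0, -1.0]]
wrist_force: [-0.4, -0.3, -3.4]
gripper_width: 0.242
gripper_force: 30.0
```

step_arm(linear=[[0, 0, 1.5], [0, 0, 0.7], [0, 0, 0], [0, 0, 0]], delta_rot=[[0, 0, 0], [0, 0, 0], [0, 0, 0], [0, 0, 0]], grip=[10, 10, 10, 10])

```text
time_s: 39.62
tcp_pos: [0.6148, -0.3046, 0.0672]
ee_rot: [[-0.061, -0.998, -0.0], [-0.998, 0.061, -0.0], [0.0, 0.0, -1.0]]
wrist_force: [-0.1, 1.2, -2.0]
gripper_width: 0.246
gripper_force: 30.0
```

step_arm(linear=[[0, 0, 0.7], [0, 0, 0], [0, 0, 0], [0, 0, 0]], delta_rot=[[0, 0, 0], [0, 0, 0], [0, 0, 0], [0, 0, 0]], grip=[10, 10, 14, 30])

```text
time_s: 40.12
tcp_pos: [0.6151, -0.3048, 0.067]
ee_rot: [[-0.061, -0.998, 0.001], [-0.998, 0.061, -0.001], [0.0, -0.001, -1.0]]
wrist_force: [-0.1, -0.6, -0.6]
gripper_width: 0.295
gripper_force: 0.0
```

step_arm(linear=[[0, 0, 0], [0, 0, 0], [0, 0, -10], [0, 0, -30], [0, 0, -50], [0, 0, -50], [0, 0, -40], [-60, 0, 0], [0, 0, 0], [0, 0, 0]], delta_rot=[[0, 0, 0], [0, 0, 0], [0, 0, 0], [0, 0, 0], [0, 0, 0], [0, 0, 0], [0, 0, 0], [0, 0, 0], [0, 0, 0], [0, 0, 0]], grip=[45, 45, 45, 45, 45, 45, 45, 45, 45, 45])

```text
time_s: 41.38
tcp_pos: [0.6184, -0.2446, 0.2471]
ee_rot: [[-0.06, -0.998, 0.001], [-0.998, 0.06, -0.0], [0.0, -0.001, -1.0]]
wrist_force: [-0.1, -0.1, -0.2]
gripper_width: 0.519
gripper_force: 0.0
```

Run:
```python
from h import *
s=sense();print(s['tcp_pos'],s['wrist_force'])
c=capture('scene');a=c['img'][150:400,200:440,::-1]
w=capture('wrist');b=w['img'][0:230,150:480,::-1]
o=np.zeros((500,800,3),np.uint8)
a=cv2.resize(a,(480,500),interpolation=2);b=cv2.resize(b,(320,223),interpolation=2)
o[:,:480]=a;o[:223,480:]=b;cv2.imwrite('pics/f.png',o)
```

```text
[ 0.61841552 -0.24458494  0.24709259] [-0.0813565  -0.07086494 -0.17761343]
```

View pics/f.png

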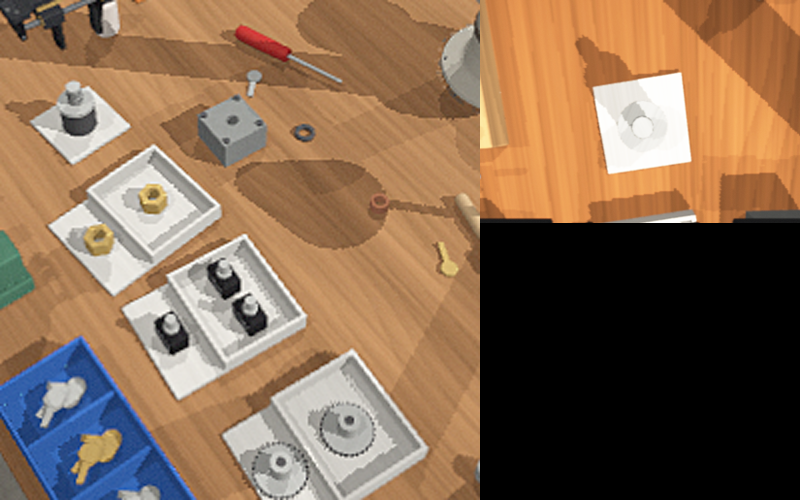

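The final image shows the spindle upright on the pot rim at (77,105), the nut flat at (152,197), two separate upright knobs at (223,275) and (249,312), and the cutter flat, hub up, at (348,428). The gripper is clear of everything.

```bash
python3 -c "
from station import finish_job; print(finish_job())"
```

```text
the job is handed in; nothing more can be done
None
```

I handed the job in at about 41 s of robot time: in the last pictures the nut, cutter and both knobs are in their matching trays as asked, the spindle stands in the pot with its collar on the rim, and the gripper is clear.

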